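Pack the sealed samples for transport

ROBOT

A 6-joint arm with a two-finger parallel gripper is mounted at the origin on a cart in front of the work surface, level with it; the furniture and walls round the work are solid. World frame = base frame: x ahead of the robot, y to its left, z up, the work surface at z = 0. Lengths are in m, angles in degrees, forces in N, time in s.
With the tool pointing down it reaches from about 0.3 to 0.75 m from the base axis. Payload 8.5 kg.
Tool frame: the origin (TCP) lies midway between the tips of the shut fingers; the grasp point (between the pads) lies env.tcp_to_grasp behind it (env.tcp_to_grasp is the distance from the TCP to the grasp point, in m); z points along the fingers, y is the line along which they close (so a half turn about z gives the same grasp; the last joint's range is limited). The gripper opens to 85 mm and grips with 20 to 120 N. Pads are 22 mm wide; open, the fingers measure 114 mm over their backs; the gripper's body (76 mm by 85 mm) begins 54 mm behind the grasp point. The pads swing forward as they close: fully open they stand 13 mm farther back than shut.
Start: joints at [62.894, 21.807, 74.336, -0, 83.858, -12.336], TCP at [0.14, 0.532, 0.231] pointing down, gripper open.
Joint ranges: [-178.18, 178.18], [-50.72, 133.34], [12.68, 142.11], [-81.47, 261.47], [9.98, 163.14], [-165.26, 165.26]. Speed limits (degrees/s): [136.94, 136.94, 180, 180, 180, 180].

INTERFACE

Orientations are given as a 3x3 rotation matrix whose columns are the frame's x, y, z axes.
In Python, from rig import observe, optics, job, env gives the robot as it stands. The module is installed in compiled form; this text tells all that it offers.
- The arm moves only by the shell command python3 -m jog 'ROWS' [FORCE]. ROWS is JSON, a list of rows, each a list of 7 numbers: the turn, a rotation vector about the tool's x, y, z in rad, then the shift along the tool's x, y, z in m, then the opening in per cent of the stroke, from 0 (shut) to 100 (fully open). A call has 1 to 10 rows; each row shifts and turns the commanded pose from where the row before left it, along the tool's axes as they then stand; what a row does not reach is not made up. A row lasts 1/8 s, in which the tool goes at most 62.5 mm and 10.7 degrees, less where a joint would pass 70% of its speed; a pose out of reach is approached as far as the arm can. A call is refused whole if a number of a shift passes 0.0625 or a number of a turn 0.188, either way. A call with a gripper value outside its range is refused whole. The fingers move at their own pace and stop on an object; FORCE is the grip in N (left out, the last holds). Time passes only in rows, so rows that do not move let the fingers close. It gives the time, the measured TCP pose, the force, the opening and the grip force at its end, in the units of the state.
- observe(): the state, without advancing time (a new reading comes with each control period).
- optics.get_image(name): name is "scene" or "top" or "wrist"; returns a dict with "pixels" (384x512x3 uint8, red, green, blue), "mtx" (3x3 intrinsics, pixels), "rvec" (rotation vector, rad) and "tvec" (3), from world to camera coordinates, as OpenCV has them. Camera axes: x right, y down, z forward; pixel columns grow to the right and rows downward; lengths in m; the calibration is good to about 2 mm. A picture is of the moment at which its call begins. There is no depth.
- job.close_job(): hands the job in; it is judged then, once.
The state is a dict: "time_s": time; "q": joint angles; "qvel": joint speeds; "joint_efforts": joint torques, N m; "position": TCP position; "tool_rot": TCP orientation; "ft_force": force on the tool from outside, world axes, zero at the start; "wrist_torque": the same for the moment, N m; "grip_width": finger opening in m; "gripper_force": force on a finger pad.
Only numpy, scipy, OpenCV 4.12 (cv2) and the standard library are available. Lean on these libraries where they do the work, as an engineer would, in place of code of your own. Each camera call takes 0.05 s, during which the arm holds its last target. There are 200 camera calls.

TASK

Pack the four sealed sample containers (jar, bottle, tube and vial) upright in the pockets of the white transport tray, each standing on the floor of the pocket that matches its width: the widest container in the widest pocket, and so on down to the narrowest in the narrowest. The two containers without a cap must not travel: leave the open jar and the open bottle standing where they are.

Things in the scene. Friction and masses are not known exactly. Their poses are not given: they have to be found in the camera images.
- jar_centre (a point): sealed wide jar: straight-sided dark brown glass with a pale paper band, 60 mm across and 75 mm tall, its white screw cap (top 20 mm) as wide as the glass; stands upright. The point is on its axis half-way up (37.5 mm above its foot); z is its axis, upward.
- bottle_centre (a point): sealed bottle: dark brown glass with a pale paper band, body 46 mm across up to 56 mm, sloping shoulder, white screw cap 34 mm across from 70 mm to the top at 95 mm; stands upright. The point is on its axis half-way up (47.5 mm above its foot).
- tube_centre (a point): sealed plastic sample tube with a blue screw cap, 34 mm across and 117 mm tall, the tallest of the four; stands upright on its flat skirt. The point is on its axis half-way up (58.5 mm above its foot).
- vial_centre (a point): sealed small vial: straight dark brown glass with a pale paper band, 24 mm across and 80 mm tall, its white screw cap (top 18 mm) as wide as the glass; stands upright. The point is on its axis half-way up (40 mm above its foot).
- open_jar_centre (a point): look-alike that stays: the same dark brown glass jar without its cap, mouth open, 60 mm across, 68 mm tall. The point is on its axis half-way up (34 mm above its foot).
- open_bottle_centre (a point): look-alike that stays: the same dark brown glass bottle without its cap, open narrow neck of 28 mm, body 46 mm across, 88 mm tall. The point is on its axis half-way up (44 mm above its foot).
- pocket_jar_hole0 (a point): widest of the four round pockets, 77 mm across and 22 mm deep, in a square grey block 90 mm wide; the four blocks stand two by two, 93 mm apart, in a low white tray (200 mm square, fixed, rim 24 mm above the table), in an order that changes. The point is the centre of the pocket's mouth, 33.5 mm above the table; its floor is 11.5 mm above the table.
- pocket_bottle_hole0 (a point): second widest of the four round pockets, 63 mm across and 22 mm deep, in a square grey block 90 mm wide; the four blocks stand two by two, 93 mm apart, in a low white tray (200 mm square, fixed, rim 24 mm above the table), in an order that changes. The point is the centre of the pocket's mouth, 33.5 mm above the table; its floor is 11.5 mm above the table.
- pocket_tube_hole0 (a point): third widest of the four round pockets, 51 mm across and 22 mm deep, in a square grey block 90 mm wide; the four blocks stand two by two, 93 mm apart, in a low white tray (200 mm square, fixed, rim 24 mm above the table), in an order that changes. The point is the centre of the pocket's mouth, 33.5 mm above the table; its floor is 11.5 mm above the table.
- pocket_vial_hole0 (a point): narrowest of the four round pockets, 41 mm across and 22 mm deep, in a square grey block 90 mm wide; the four blocks stand two by two, 93 mm apart, in a low white tray (200 mm square, fixed, rim 24 mm above the table), in an order that changes. The point is the centre of the pocket's mouth, 33.5 mm above the table; its floor is 11.5 mm above the table.
Mind the look-alikes: they are no part of the job. Leave any orange or yellow look-alike of the part that bears bottle_centre alone.

How it is judged (in metres and radians):
At the end, for the whole second after the job is handed in: The jar, bottle, tube and vial each stand in their pocket: axis within 13 mm of the pocket's, foot within 5 mm of the pocket's floor, tilted less than 0.12 rad (7 degrees), released and at rest; the open jar and the open bottle stand upright within 20 mm of where they began (horizontal distance between jar_centre and pocket_jar_hole0 below 0.013 m and height (world z) of jar_centre between 0.044 and 0.054 m and angle between each of jar_centre, bottle_centre, vial_centre, tube_centre, open_jar_centre, open_bottle_centre's own z axis and vertical below 0.12 rad and horizontal distance between bottle_centre and pocket_bottle_hole0 below 0.013 m and height (world z) of bottle_centre between 0.054 and 0.064 m and horizontal distance between vial_centre and pocket_vial_hole0 below 0.013 m and height (world z) of vial_centre between 0.0465 and 0.0565 m and horizontal distance between tube_centre and pocket_tube_hole0 below 0.013 m and height (world z) of tube_centre between 0.065 and 0.075 m and distance of each of open_jar_centre, open_bottle_centre from where it was at the start of the episode below 0.02 m and linear speed of each of jar, bottle, vial, tube below 0.02 m/s); the robot touches nothing.
It fails at once if the open jar is pushed or carried more than 20 mm from where it stood, or tipped (distance of open_jar_centre from where it was at the start of the episode above 0.02 m or angle between open_jar_centre's own z axis and vertical above 0.3 rad).
It fails at once if the open bottle is pushed or carried more than 20 mm from where it stood, or tipped (distance of open_bottle_centre from where it was at the start of the episode above 0.02 m or angle between open_bottle_centre's own z axis and vertical above 0.3 rad).
It also fails if it takes over 115 s, if anything falls off the work surface, if the arm or the gripper's body presses on something with over 40 N, if the wrist force passes 120 N, or if a joint passes its speed limit or range.

## Working session

There is one attempt and no reset: what is moved stays moved. The work goes in short steps, Python scripts to look and compute and a shell command to move; the robot and the scene stay as the last step left them, time stands still between calls to the robot, and variables do not carry over. Pictures are saved under pics/ and viewed, at most 14 in all, crops included, and the job is handed in when it is done.

```bash
mkdir -p pics
python3 - <<'E'
from rig import observe, optics, job, env
import cv2,numpy as np
s=observe()
for k in s: print(k,np.round(s[k],3).tolist())
print(env.tcp_to_grasp)
for n in ["scene","top","wrist"]:
    d=optics.get_image(n); cv2.imwrite(f"pics/{n}0.png",cv2.cvtColor(d["pixels"],cv2.COLOR_RGB2BGR))
    np.savez(f"pics/{n}0.npz",**d)
    R=cv2.Rodrigues(np.array(d["rvec"]))[0]; print(n,(-R.T@np.array(d["tvec"]).ravel()).round(3),R.round(2).tolist(),np.round(d["mtx"],1).tolist())
E
```

```text
time_s 0.0
q [62.893, 21.842, 74.385, -0.001, 83.859, -12.337]
qvel [0.049, -0.072, -0.046, 0.009, -0.007, -0.015]
joint_efforts [0.0, -44.847, -23.128, -0.0, 0.005, 0.0]
position [0.14, 0.532, 0.231]
tool_rot [[-0.967, 0.255, -0.001], [0.255, 0.967, -0.001], [0.0, -0.001, -1.0]]
ft_force [-0.586, 0.199, -0.137]
wrist_torque [-0.026, 0.037, -0.045]
gripper_force 0.0
grip_width 0.086
0.0187
scene [ 0.129 -0.554  0.578] [[0.85, -0.53, -0.01], [-0.31, -0.49, -0.81], [0.42, 0.7, -0.58]] [[346.9, 0.0, 254.9], [0.0, 346.9, 192.9], [0.0, 0.0, 1.0]]
top [0.367 0.019 1.271] [[0.01, -1.0, -0.02], [-0.99, -0.01, -0.11], [0.11, 0.02, -0.99]] [[413.5, 0.0, 259.6], [0.0, 413.5, 195.3], [0.0, 0.0, 1.0]]
wrist [0.059 0.554 0.373] [[0.26, 0.97, -0.0], [0.91, -0.24, 0.33], [0.32, -0.09, -0.94]] [[305.7, 0.0, 256.1], [0.0, 305.7, 189.4], [0.0, 0.0, 1.0]]
```

View pics/top0.png

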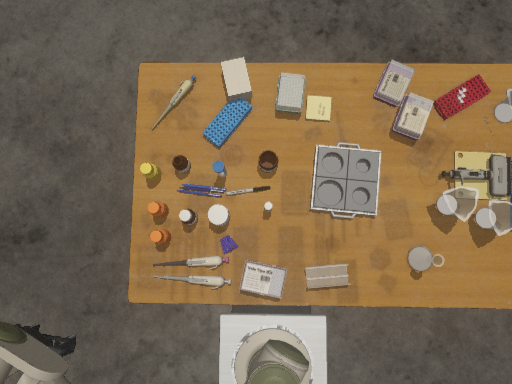

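View pics/scene0.png

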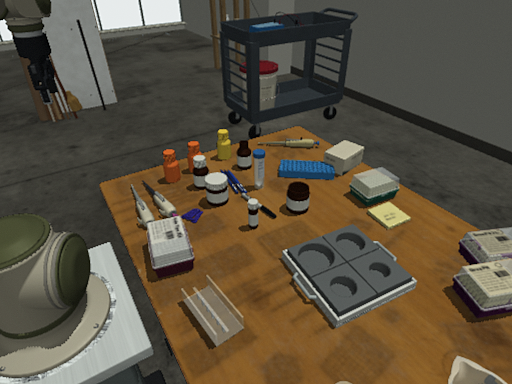

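The top view shows the sealed jar (218,215), bottle (187,215), vial (268,206) and tube (219,167). The open jar is at (268,160), the open bottle at (180,163), and the tray is centred at (346,181). The scene view agrees. I'll zoom in for detail.

Run:
```python
import cv2
t=cv2.imread("pics/top0.png")[140:240,135:391]; s=cv2.imread("pics/scene0.png")[120:320,160:420]
cv2.imwrite("pics/topc.png",cv2.resize(t,None,fx=3,fy=3,interpolation=cv2.INTER_CUBIC))
cv2.imwrite("pics/scenec.png",cv2.resize(s,None,fx=3,fy=3,interpolation=cv2.INTER_CUBIC))
```

```text
(no output)
```

View pics/topc.png

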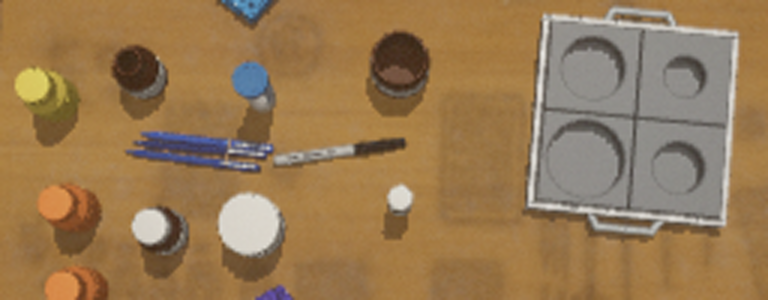

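View pics/scenec.png

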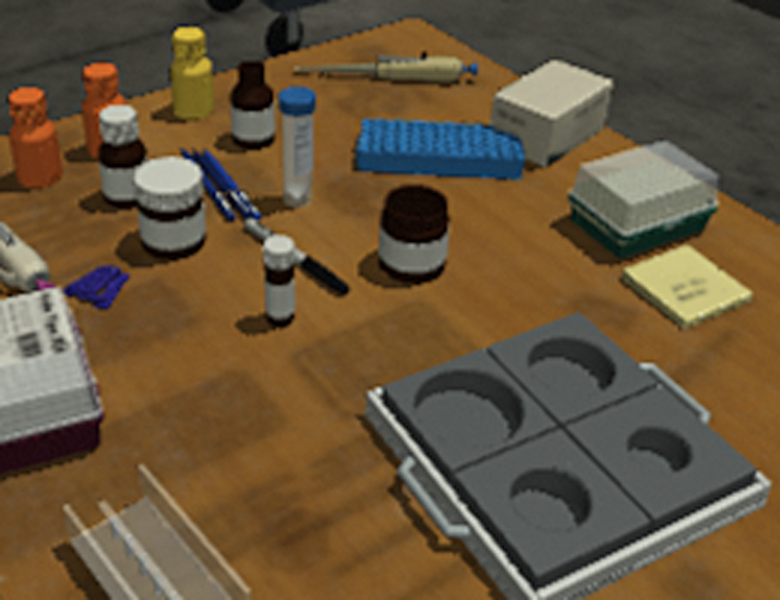

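The crops (3x) show the pockets from widest to narrowest: jar at lower left (585,160), bottle at upper left (593,69), tube at lower right (678,168) and vial at upper right (685,77). The tops of the sealed caps are at jar (250,224), bottle (152,229), tube (251,80) and vial (400,199). I'll triangulate these against the scene crop.

```bash
cat > h.py <<'E'
import numpy as np, cv2
def ray(d,uv):
    R=cv2.Rodrigues(np.array(d["rvec"],float))[0]; t=np.array(d["tvec"],float).ravel()
    p=cv2.undistortPoints(np.array([[uv]],float),np.array(d["mtx"],float),None).ravel()
    v=R.T@np.array([p[0],p[1],1]); return -R.T@t, v/np.linalg.norm(v)
def plane(d,uv,z):
    c,v=ray(d,uv); return c+v*(z-c[2])/v[2]
def tri(a,ua,b,ub):
    r=[ray(a,ua),ray(b,ub)]; P=[np.eye(3)-np.outer(v,v) for _,v in r]
    x=np.linalg.solve(sum(P),sum(p@c for p,(c,_) in zip(P,r)))
    return x,[np.linalg.norm(p@(x-c)) for p,(c,_) in zip(P,r)]
E
python3 - <<'E'
from h import *
T=np.load("pics/top0.npz");S=np.load("pics/scene0.npz")
pts=dict(jar=((249,222),(169,177),.075),bottle=((150,227),(119,114),.095),tube=((250,79),(297,96),.117),vial=((400,197),(279,243),.08),
 ojar=((400,61),(416,203),.068),obot=((131,66),(251,68),.088),
 Pjar=((585,160),(469,409),.0335),Pbot=((593,69),(571,363),.0335),Ptube=((678,168),(551,500),.0335),Pvial=((685,77),(659,450),.0335))
for k,(a,b,z) in pts.items():
    ua=((a[0]+.5)/3-.5+135,(a[1]+.5)/3-.5+140); ub=((b[0]+.5)/3-.5+160,(b[1]+.5)/3-.5+120)
    x,e=tri(T,ua,S,ub); print(k,x.round(4),np.round(e,4)[0],'known z:',z,plane(T,ua,z).round(4)[:2],plane(S,ub,z).round(4)[:2])
E
```

```text
jar [0.4474 0.1655 0.072 ] 0.0022 known z: 0.075 [0.4492 0.1642] [0.4435 0.1619]
bottle [0.4413 0.2567 0.0944] 0.001 known z: 0.095 [0.4422 0.2562] [0.44   0.2562]
tube [0.5803 0.1622 0.1158] 0.0019 known z: 0.117 [0.5818 0.1612] [0.5773 0.1609]
vial [0.4727 0.0191 0.0802] 0.0018 known z: 0.08 [0.4743 0.0183] [0.4712 0.0201]
ojar [0.6097 0.0196 0.0677] 0.0003 known z: 0.068 [0.6099 0.0194] [0.6091 0.0194]
obot [0.5985 0.2814 0.0879] 0.0008 known z: 0.088 [0.5993 0.281 ] [0.5976 0.2815]
Pjar [ 0.5174 -0.167   0.0296] 0.0005 known z: 0.0335 [ 0.5173 -0.1667] [ 0.5141 -0.1696]
Pbot [ 0.6092 -0.1749  0.0347] 0.0007 known z: 0.0335 [ 0.6099 -0.1756] [ 0.6096 -0.1738]
Ptube [ 0.5098 -0.2596  0.0298] 0.0008 known z: 0.0335 [ 0.51   -0.2593] [ 0.5065 -0.2612]
Pvial [ 0.6021 -0.2679  0.0307] 0.001 known z: 0.0335 [ 0.6024 -0.2679] [ 0.5988 -0.2689]
```

```bash
python3 -m jog '[[0,0,0.18,0,0,0,100],[0,0,0.18,0,0,0,100],[0,0,0.18,0,0,0,100],[0,0,0.18,0,0,0,100],[0,0,0.18,0,0,0,100],[0,0,0.18,0,0,0,100],[0,0,0.18,0,0,0,100],[0,0,0.052,0,0,0,100]]' 40
python3 -m jog '[[0,0,0,-0.04,0.033,0,100],[0,0,0,-0.04,0.033,0,100],[0,0,0,-0.04,0.033,0,100],[0,0,0,-0.04,0.033,0,100],[0,0,0,-0.04,0.033,0,100],[0,0,0,-0.04,0.033,0,100],[0,0,0,-0.04,0.033,0,100],[0,0,0,-0.04,0.033,0,100],[0,0,0,-0.025,0.022,0,100],[0,0,0,0,0,0,100]]'
python3 - <<'E'
from rig import observe,optics
import numpy as np,cv2
s=observe();print(np.round(s["position"],4),np.round(s["tool_rot"],3).tolist(),np.round(s["q"],1))
d=optics.get_image("wrist");np.savez("pics/w1.npz",**d);cv2.imwrite("pics/w1.png",d["pixels"][:,:,::-1])
E
```

```text
time_s: 1.15
position: [0.1401, 0.5317, 0.2311]
tool_rot: [[0.002, 1.0, -0.0], [1.0, -0.002, -0.001], [-0.001, -0.0, -1.0]]
ft_force: [0.4, -0.2, 0.4]
grip_width: 0.0855
gripper_force: 0.0
time_s: 2.4
position: [0.4276, 0.1856, 0.2309]
tool_rot: [[0.002, 1.0, -0.001], [1.0, -0.002, -0.0], [-0.0, -0.001, -1.0]]
ft_force: [-0.7, 0.8, -0.3]
grip_width: 0.0858
gripper_force: 0.0
[0.4276 0.1856 0.2309] [[0.002, 1.0, -0.001], [1.0, -0.002, -0.0], [-0.0, -0.001, -1.0]] [ 8.9 13.4 86.9 -0.  79.7  9. ]
```

View pics/w1.png

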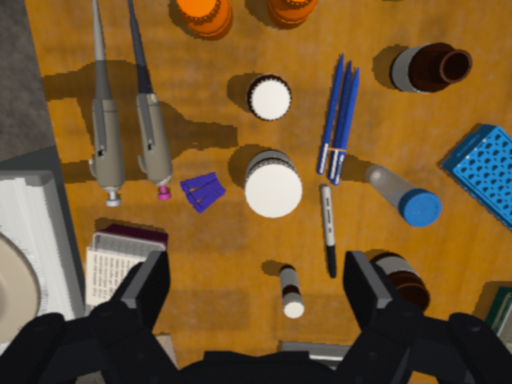

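The wrist view shows the jar cap top at (273,190), bottle (270,99), tube (423,208) and vial (293,311). I'll cross-check these against the top view.

Run:
```python
from h import *
W=np.load("pics/w1.npz");T=np.load("pics/top0.npz")
for k,w,a,z in [("jar",(273,190),(249,222),.075),("bottle",(270,99),(150,227),.095),("tube",(423,207),(250,79),.117),("vial",(293,311),(400,197),.08),("ojar",(407,288),(400,61),.068),("obot",(456,66),(131,66),.088)]:
    ua=((a[0]+.5)/3-.5+135,(a[1]+.5)/3-.5+140)
    x,e=tri(W,w,T,ua);print(k,plane(W,w,z).round(4)[:2],x.round(4),np.round(e[0],4))
```

```text
jar [0.4452 0.1669] [0.4476 0.1649 0.0696] 0.002
bottle [0.4402 0.2581] [0.4415 0.2576 0.0883] 0.0011
tube [0.5786 0.1652] [0.5832 0.162  0.1093] 0.0001
vial [0.4709 0.0176] [0.4725 0.0182 0.0807] 0.0017
ojar [0.6068 0.0408] [0.618  0.0209 0.0431] 0.0033
obot [0.6007 0.2847] [0.6003 0.2831 0.087 ] 0.0019
```

```bash
python3 -m jog '[[0,0,0,-0.02,0.0195,0,100],[0,0,0,0,0,0.05,100],[0,0,0,0,0,0.05,100],[0,0,0,0,0,0.05,100],[0,0,0,0,0,0.03,100],[0,0,0,0,0,0.018,100],[0,0,0,0,0,0,100]]' 60
python3 -m jog '[[0,0,0,0,0,0,0],[0,0,0,0,0,0,0],[0,0,0,0,0,0,0],[0,0,0,0,0,0,0],[0,0,0,0,0,0,0],[0,0,0,0,0,0,0],[0,0,0,0,0,0,0],[0,0,0,0,0,0,0]]' 60
```

```text
time_s: 3.32
position: [0.4449, 0.1679, 0.0326]
tool_rot: [[-0.002, 1.0, -0.003], [1.0, 0.002, -0.0], [-0.0, -0.003, -1.0]]
ft_force: [0.5, -0.1, 1.0]
grip_width: 0.0853
gripper_force: 0.0
time_s: 4.32
position: [0.4463, 0.1675, 0.0346]
tool_rot: [[-0.001, 1.0, 0.002], [1.0, 0.001, 0.001], [0.001, 0.002, -1.0]]
ft_force: [-1.4, 1.1, 4.7]
grip_width: 0.0587
gripper_force: 63.4
```

```bash
python3 -m jog '[[0,0,0,0,0,-0.03,0],[0,0,0,0,0,-0.04,0],[0,0,0,0,0,-0.045,0],[0,0,0,0,0,-0.04,0],[0,0,0,-0.04,0.01,0,0],[0,0,0,-0.05,0.01,0,0],[0,0,0,-0.05,0.01,0,0],[0,0,0,-0.05,0.01,0,0],[0,0,0,-0.05,0.01,0,0],[0,0,0,-0.05,0.01,0,0]]'
python3 -m jog '[[0,0,0,-0.03,0.01,0,0],[0,0,0,-0.0145,0.001,0,0],[0,0,0,0,0,0,0],[0,0,0,0,0,0,0]]'
python3 - <<'E'
from rig import observe,optics
import numpy as np,cv2
d=optics.get_image("wrist");np.savez("pics/w2.npz",**d);cv2.imwrite("pics/w2.png",d["pixels"][:,:,::-1])
E
```

```text
time_s: 5.58
position: [0.5063, -0.1243, 0.1891]
tool_rot: [[-0.001, 1.0, 0.001], [1.0, 0.001, -0.0], [-0.0, 0.001, -1.0]]
ft_force: [1.2, 0.7, -2.4]
grip_width: 0.0587
gripper_force: 65.2
time_s: 6.08
position: [0.5171, -0.166, 0.1885]
tool_rot: [[-0.002, 1.0, -0.0], [1.0, 0.002, 0.0], [0.0, -0.0, -1.0]]
ft_force: [0.3, 0.1, -1.5]
grip_width: 0.0588
gripper_force: 65.2
```

View pics/w2.png

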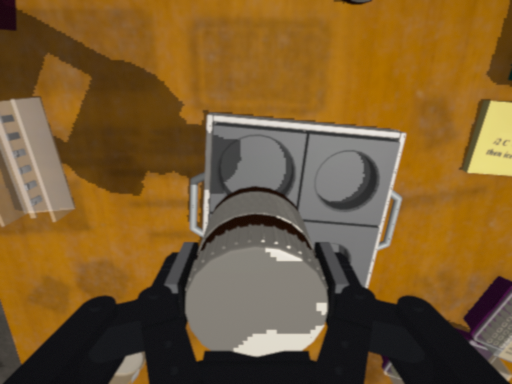

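The wrist view shows the held jar with its cap at (257,299). The jar pocket is at (256,164) and the bottle pocket at (346,180).

Run:
```python
from h import *
W=np.load("pics/w2.npz")
print(plane(W,(256,164),.0335),plane(W,(346,180),.0335),plane(W,(257,299),.229))
```

```text
[ 0.5172792 -0.1567861  0.0335   ] [ 0.60882512 -0.1733186   0.0335    ] [ 0.51807628 -0.16211825  0.229     ]
```

```bash
python3 -m jog '[[0,0,0,-0.002,0,0.04,0],[0,0,0,0,0,0.045,0],[0,0,0,0,0,0.03,0],[0,0,0,0,0,0.015,0],[0,0,0,0,0,0.008,0],[0,0,0,0,0,0.003,0],[0,0,0,0,0,0,0],[0,0,0,0,0,0,0]]'
```

```text
time_s: 7.12
position: [0.5177, -0.1695, 0.048]
tool_rot: [[-0.001, 1.0, 0.001], [1.0, 0.001, -0.001], [-0.001, 0.001, -1.0]]
ft_force: [0.0, 0.1, -2.4]
grip_width: 0.0587
gripper_force: 65.2
```

```bash
python3 -m jog '[[0,0,0,0.001,0,0.0015,0],[0,0,0,0,0,0,0],[0,0,0,0,0,0,60],[0,0,0,0,0,0,100],[0,0,0,0,0,0,100],[0,0,0,0,0,0,100],[0,0,0,0,0,0,100],[0,0,0,0,0,-0.05,100],[0,0,0,0,0,-0.06,100],[0,0,0,0,0,-0.06,100]]'
python3 -m jog '[[0,0,0,0.06,-0.012,0,100],[0,0,0,0.06,-0.012,0,100],[0,0,0,0.06,-0.012,0,100],[0,0,0,0.06,-0.012,0,100],[0,0,0,0.06,-0.012,0,100],[0,0,0,0.06,-0.012,0,100],[0,0,0,0.055,-0.004,0,100],[0,0,0,0,0,0,100],[0,0,0,0,0,0,100]]'
python3 - <<'E'
from rig import optics
import numpy as np,cv2
for n in ("wrist","scene","top"):
    d=optics.get_image(n);np.savez(f"pics/{n}3.npz",**d);cv2.imwrite(f"pics/{n}3.png",d["pixels"][:,:,::-1])
t=cv2.imread("pics/top3.png")[140:240,135:391]; s=cv2.imread("pics/scene3.png")[200:330,270:430]
a=cv2.resize(t,None,fx=3,fy=3,interpolation=cv2.INTER_CUBIC);b=cv2.resize(s,(369,300),interpolation=cv2.INTER_CUBIC)
o=np.zeros((600,768,3),np.uint8);o[:300]=a;o[300:,:369]=b;cv2.imwrite("pics/c3.png",o)
E
```

```text
time_s: 8.38
position: [0.5171, -0.1682, 0.2177]
tool_rot: [[-0.001, 1.0, -0.0], [1.0, 0.001, 0.0], [0.0, -0.0, -1.0]]
ft_force: [0.9, -0.6, -0.3]
grip_width: 0.0854
gripper_force: 0.0
time_s: 9.5
position: [0.4409, 0.2463, 0.2157]
tool_rot: [[-0.001, 1.0, -0.0], [1.0, 0.001, -0.0], [-0.0, -0.0, -1.0]]
ft_force: [0.4, -0.3, 0.5]
grip_width: 0.0853
gripper_force: 0.0
```

View pics/c3.png

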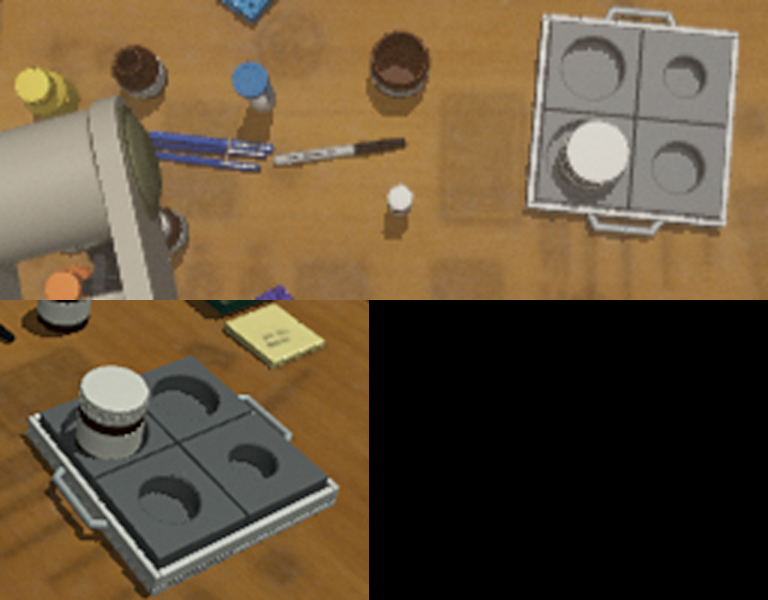

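View pics/wrist3.png

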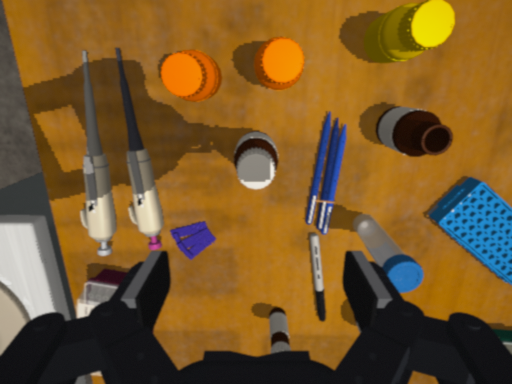

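The jar now stands in its pocket, with its cap at top-crop (597,152). In the wrist view the bottle's cap top is at (257,170).

Run:
```python
from h import *
W=np.load("pics/wrist3.npz");T=np.load("pics/top3.npz")
print(plane(T,((597.5)/3+134.5,152.5/3+139.5),.0865),plane(W,(257,169),.095))
```

```text
[ 0.51865029 -0.17027916  0.0865    ] [0.44203687 0.25977755 0.095     ]
```

```bash
python3 -m jog '[[0,0,0,0.0115,0.0005,0,100],[0,0,0,0,0,0.05,100],[0,0,0,0,0,0.05,100],[0,0,0,0,0,0.05,100],[0,0,0,0,0,0.025,100],[0,0,0,0,0,0.01,100],[0,0,0,0,0,0,100]]'
python3 -m jog '[[0,0,0,0,0,0,0],[0,0,0,0,0,0,0],[0,0,0,0,0,0,0],[0,0,0,0,0,0,0],[0,0,0,0,0,0,0],[0,0,0,0,0,0,0],[0,0,0,0,0,0,0],[0,0,0,0,0,0,0]]'
```

```text
time_s: 10.52
position: [0.4418, 0.2582, 0.031]
tool_rot: [[-0.001, 1.0, 0.0], [1.0, 0.001, 0.0], [0.0, 0.0, -1.0]]
ft_force: [-0.3, 0.5, 0.1]
grip_width: 0.0854
gripper_force: 0.0
time_s: 11.52
position: [0.4418, 0.2583, 0.032]
tool_rot: [[-0.001, 1.0, 0.002], [1.0, 0.001, 0.001], [0.001, 0.002, -1.0]]
ft_force: [-2.5, -0.6, 8.8]
grip_width: 0.0441
gripper_force: 60.5
```

```bash
python3 -m jog '[[0,0,0,0,0,-0.03,0],[0,0,0,0,0,-0.04,0],[0,0,0,0,0,-0.05,0],[0,0,0,0,0,-0.04,0],[0,0,0,-0.04,0.015,0,0],[0,0,0,-0.05,0.02,0,0],[0,0,0,-0.05,0.02,0,0],[0,0,0,-0.05,0.02,0,0],[0,0,0,-0.05,0.02,0,0],[0,0,0,-0.05,0.02,0,0]]'
python3 -m jog '[[0,0,0,-0.05,0.02,0,0],[0,0,0,-0.05,0.02,0,0],[0,0,0,-0.03,0.01,0,0],[0,0,0,-0.013,0.003,0,0],[0,0,0,0,0,0,0],[0,0,0,0,0,0,0]]'
python3 - <<'E'
from rig import optics
import numpy as np,cv2
d=optics.get_image("wrist");np.savez("pics/w4.npz",**d);cv2.imwrite("pics/w4.png",d["pixels"][:,:,::-1])
E
```

```text
time_s: 12.78
position: [0.557, -0.0335, 0.1911]
tool_rot: [[-0.001, 1.0, 0.0], [1.0, 0.001, 0.0], [0.0, 0.0, -1.0]]
ft_force: [1.7, 0.9, -2.5]
grip_width: 0.0438
gripper_force: 61.9
time_s: 13.52
position: [0.6096, -0.1734, 0.1911]
tool_rot: [[-0.002, 1.0, -0.0], [1.0, 0.002, 0.0], [0.0, -0.0, -1.0]]
ft_force: [0.5, 0.6, -1.8]
grip_width: 0.0441
gripper_force: 61.9
```

View pics/w4.png

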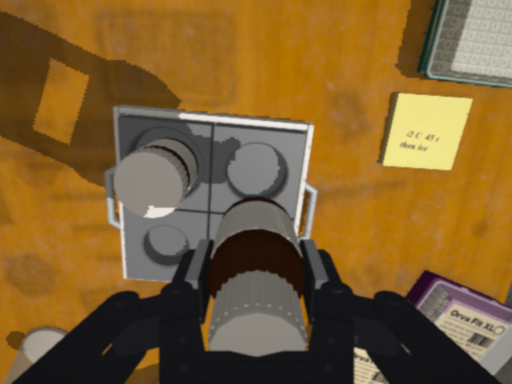

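The bottle is held upright. Its pocket shows at (256,170) and the jar is seated at (155,180). Lowering.

```bash
python3 -m jog '[[0,0,0,-0.001,0,0.04,0],[0,0,0,0,0,0.045,0],[0,0,0,0,0,0.03,0],[0,0,0,0,0,0.018,0],[0,0,0,0,0,0.009,0],[0,0,0,0,0,0.004,0],[0,0,0,0,0,0,0],[0,0,0,0,0,0,0]]'
```

```text
time_s: 14.58
position: [0.6102, -0.1758, 0.0456]
tool_rot: [[-0.001, 1.0, 0.001], [1.0, 0.001, -0.001], [-0.001, 0.001, -1.0]]
ft_force: [-0.1, 0.0, -0.6]
grip_width: 0.0435
gripper_force: 61.9
```

```bash
python3 -m jog '[[0,0,0,0,0,0.0015,0],[0,0,0,0,0,0,0],[0,0,0,0,0,0,65],[0,0,0,0,0,0,70],[0,0,0,0,0,0,70],[0,0,0,0,0,0,70],[0,0,0,0,0,-0.04,70],[0,0,0,0,0,-0.055,70],[0,0,0,0,0,-0.05,70],[0,0,0,0,0,-0.02,100]]'
python3 -m jog '[[0,0,0,0.05,-0.035,0,100],[0,0,0,0.05,-0.035,0,100],[0,0,0,0.05,-0.035,0,100],[0,0,0,0.035,-0.03,0,100],[0,0,0,0,0,0,100],[0,0,0,0,0,0,100]]'
python3 - <<'E'
from rig import optics
import numpy as np,cv2
for n in ("wrist","scene","top"):
    d=optics.get_image(n);np.savez(f"pics/{n}5.npz",**d);cv2.imwrite(f"pics/{n}5.png",d["pixels"][:,:,::-1])
t=cv2.imread("pics/top5.png")[140:240,135:391]; s=cv2.imread("pics/scene5.png")[200:330,270:430];w=cv2.imread("pics/wrist5.png")
a=cv2.resize(t,None,fx=3,fy=3,interpolation=cv2.INTER_CUBIC);b=cv2.resize(s,(368,300),interpolation=cv2.INTER_CUBIC)
o=np.zeros((600,768,3),np.uint8);o[:300]=a;o[300:,:368]=b;o[300:,368:]=cv2.resize(w,(400,300));cv2.imwrite("pics/c5.png",o)
E
```

```text
time_s: 15.82
position: [0.6105, -0.176, 0.2119]
tool_rot: [[-0.001, 1.0, 0.005], [1.0, 0.001, -0.002], [-0.002, 0.005, -1.0]]
ft_force: [0.2, 0.5, -1.3]
grip_width: 0.0759
gripper_force: 0.0
time_s: 16.58
position: [0.4753, 0.0088, 0.2086]
tool_rot: [[-0.001, 1.0, 0.001], [1.0, 0.001, -0.0], [-0.0, 0.001, -1.0]]
ft_force: [1.3, 0.3, -0.0]
grip_width: 0.0856
gripper_force: 0.0
```

View pics/c5.png

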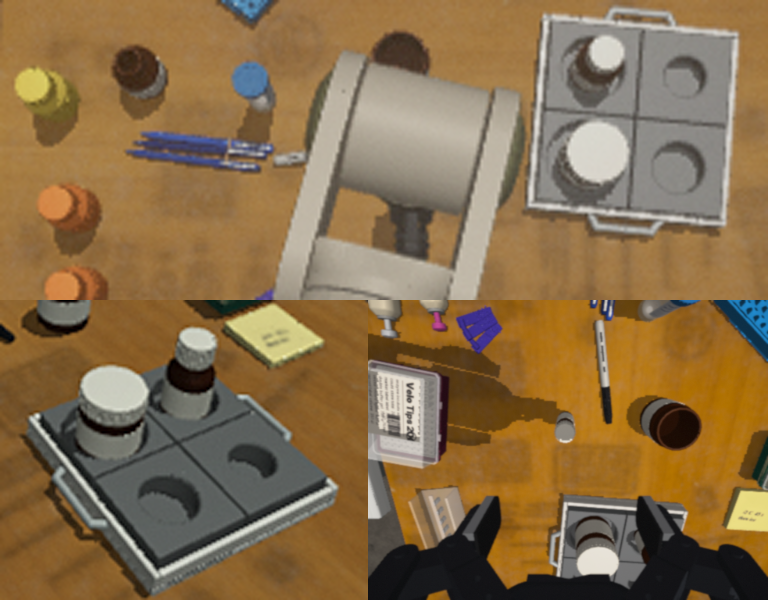

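The bottle stands in its pocket, with its cap at top-crop (606,54). The vial's cap is at about (252,170) in the wrist image.

Run:
```python
from h import *
W=np.load("pics/wrist5.npz");T=np.load("pics/top5.npz")
im=W["pixels"][150:185,235:275].astype(int)
m=(im.min(2)>120).astype(np.uint8);n,l,s,c=cv2.connectedComponentsWithStats(m);print(s[1:],c[1:]+[235,150])
print(plane(T,((606.5)/3+134.5,54.5/3+139.5),.1065),plane(W,(252,171),.08))
```

```text
[[ 26   2   1   2   2]
 [  5   9  24  24 440]] [[261.         152.5       ]
 [251.74090909 170.54318182]]
[ 0.6101778  -0.17657507  0.1065    ] [0.47197999 0.01814873 0.08      ]
```

```bash
python3 -m jog '[[0,0,0,0.0095,-0.003,0,100],[0,0,0,0,0,0.05,100],[0,0,0,0,0,0.05,100],[0,0,0,0,0,0.045,100],[0,0,0,0,0,0.02,100],[0,0,0,0,0,0.008,100],[0,0,0,0,0,0,100]]' 50
python3 -m jog '[[0,0,0,0,0,0,0],[0,0,0,0,0,0,0],[0,0,0,0,0,0,0],[0,0,0,0,0,0,0],[0,0,0,0,0,0,0],[0,0,0,0,0,0,0],[0,0,0,0,0,0,0],[0,0,0,0,0,0,0],[0,0,0,0,0,0,0],[0,0,0,0,0,0,0]]'
```

```text
time_s: 17.6
position: [0.4719, 0.0187, 0.0354]
tool_rot: [[-0.001, 1.0, -0.0], [1.0, 0.001, 0.0], [0.0, -0.0, -1.0]]
ft_force: [-0.3, -0.1, 0.7]
grip_width: 0.0858
gripper_force: 0.0
time_s: 18.85
position: [0.4719, 0.0186, 0.0357]
tool_rot: [[-0.001, 1.0, 0.001], [1.0, 0.001, -0.0], [-0.0, 0.001, -1.0]]
ft_force: [-1.3, -0.0, 5.6]
grip_width: 0.0227
gripper_force: 48.8
```

```bash
python3 -m jog '[[0,0,0,0,0,-0.03,0],[0,0,0,0,0,-0.05,0],[0,0,0,0,0,-0.05,0],[0,0,0,0,0,-0.025,0],[0,0,0,-0.04,0.015,0,0],[0,0,0,-0.05,0.025,0,0],[0,0,0,-0.05,0.025,0,0],[0,0,0,-0.05,0.025,0,0],[0,0,0,-0.05,0.02,0,0],[0,0,0,-0.03,0.015,0,0]]'
python3 -m jog '[[0,0,0,-0.016,0.005,0,0],[0,0,0,0,0,0,0],[0,0,0,0,0,0,0]]'
python3 - <<'E'
from rig import optics
import numpy as np,cv2
d=optics.get_image("wrist");np.savez("pics/w6.npz",**d);cv2.imwrite("pics/w6.png",d["pixels"][:,:,::-1])
E
```

```text
time_s: 20.1
position: [0.5972, -0.2536, 0.1895]
tool_rot: [[0.001, 1.0, -0.001], [1.0, -0.001, 0.0], [0.0, -0.001, -1.0]]
ft_force: [0.2, 0.7, -0.9]
grip_width: 0.0229
gripper_force: 49.1
time_s: 20.48
position: [0.6017, -0.2659, 0.1905]
tool_rot: [[-0.002, 1.0, -0.0], [1.0, 0.002, 0.0], [0.0, -0.0, -1.0]]
ft_force: [0.2, 0.4, -0.6]
grip_width: 0.0228
gripper_force: 49.1
```

View pics/w6.png

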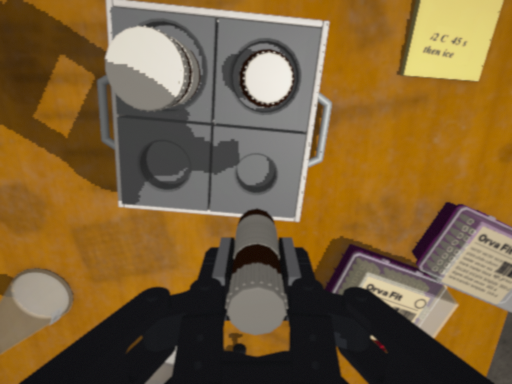

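The vial is held upright, with its pocket at (256,173) and the tube pocket at (165,164). I'll check both pocket positions from this view.

Run:
```python
from h import *
W=np.load("pics/w6.npz")
print(plane(W,(256,173),.0335),plane(W,(166,164),.0335))
```

```text
[ 0.60192442 -0.26661497  0.0335    ] [ 0.51131674 -0.25740725  0.0335    ]
```

```bash
python3 -m jog '[[0,0,0,-0.0005,0,0.04,0],[0,0,0,0,0,0.045,0],[0,0,0,0,0,0.03,0],[0,0,0,0,0,0.016,0],[0,0,0,0,0,0.007,0],[0,0,0,0,0,0.004,0],[0,0,0,0,0,0,0],[0,0,0,0,0,0,0]]'
```

```text
time_s: 21.52
position: [0.6023, -0.2679, 0.0491]
tool_rot: [[-0.001, 1.0, 0.001], [1.0, 0.001, -0.001], [-0.001, 0.001, -1.0]]
ft_force: [0.4, -0.5, -0.8]
grip_width: 0.0231
gripper_force: 49.1
```

```bash
python3 -m jog '[[0,0,0,0,0,0.002,0],[0,0,0,0,0,0,0],[0,0,0,0,0,0,50],[0,0,0,0,0,0,60],[0,0,0,0,0,0,60],[0,0,0,0,0,0,60],[0,0,0,0,0,-0.04,60],[0,0,0,0,0,-0.055,60],[0,0,0,0,0,-0.05,60],[0,0,0,0,0,-0.03,100]]'
python3 -m jog '[[0,0,0,0.05,-0.003,-0.015,100],[0,0,0,0.055,-0.003,-0.01,100],[0,0,0,0.055,-0.003,0,100],[0,0,0,0.055,-0.003,0,100],[0,0,0,0.055,-0.003,0,100],[0,0,0,0.055,-0.003,0,100],[0,0,0,0.055,-0.003,0,100],[0,0,0,0.045,-0.001,0,100],[0,0,0,0,0,0,100],[0,0,0,0,0,0,100]]'
python3 - <<'E'
from rig import optics
import numpy as np,cv2
for n in ("wrist","scene","top"):
    d=optics.get_image(n);np.savez(f"pics/{n}7.npz",**d);cv2.imwrite(f"pics/{n}7.png",d["pixels"][:,:,::-1])
t=cv2.imread("pics/top7.png")[140:240,135:391]; s=cv2.imread("pics/scene7.png")[200:330,270:430];w=cv2.imread("pics/wrist7.png")
a=cv2.resize(t,None,fx=3,fy=3,interpolation=cv2.INTER_CUBIC);b=cv2.resize(s,(368,300),interpolation=cv2.INTER_CUBIC)
o=np.zeros((600,768,3),np.uint8);o[:300]=a;o[300:,:368]=b;o[300:,368:]=cv2.resize(w,(400,300));cv2.imwrite("pics/c7.png",o)
E
```

```text
time_s: 22.78
position: [0.6023, -0.2679, 0.2243]
tool_rot: [[-0.001, 1.0, 0.003], [1.0, 0.001, -0.002], [-0.002, 0.003, -1.0]]
ft_force: [-0.0, 0.1, -0.6]
grip_width: 0.0678
gripper_force: 0.0
time_s: 24.02
position: [0.5796, 0.1567, 0.2462]
tool_rot: [[-0.001, 1.0, -0.0], [1.0, 0.001, -0.0], [-0.0, -0.0, -1.0]]
ft_force: [-0.0, -0.2, 0.4]
grip_width: 0.0854
gripper_force: 0.0
```

View pics/c7.png

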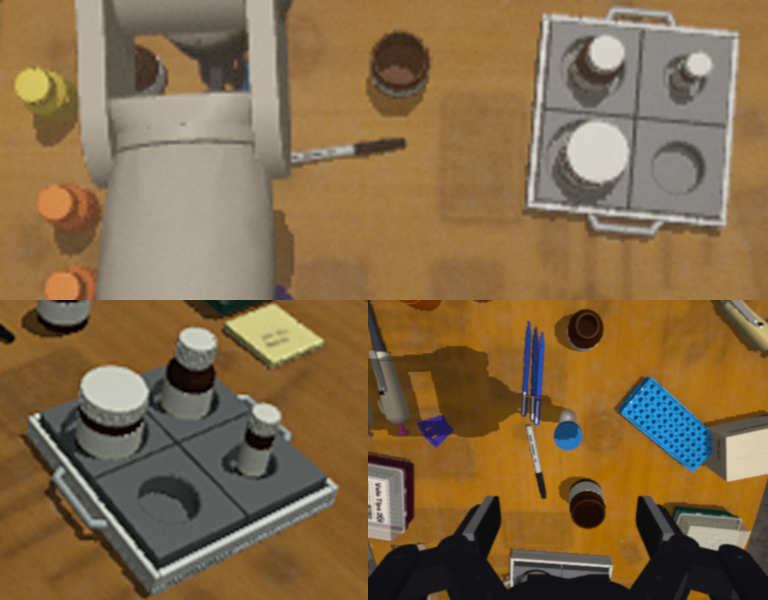

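The vial is in its pocket. The tube's cap is at about (256,172) in the wrist image, and the nearest corner of the blue rack is at (320,138).

Run:
```python
from h import *
W=np.load("pics/wrist7.npz");T=np.load("pics/top7.npz")
im=cv2.cvtColor(W["pixels"],cv2.COLOR_RGB2HSV)[150:195,230:285]
m=cv2.inRange(im,(95,90,60),(125,255,255));n,l,s,c=cv2.connectedComponentsWithStats(m);i=1+s[1:,4].argmax();print(s[i],c[i]+[230,150])
print(plane(W,(256,172),.117),plane(W,c[i]+[230,150],.117),plane(W,(320,138),.03),plane(W,(320,138),0),plane(T,(698.5/3+134.5,66.5/3+139.5),.0915))
```

```text
[   9    5   35   37 1028] [255.79474708 173.54571984]
[0.57985722 0.16495948 0.117     ] [0.5796689 0.1634788 0.117    ] [0.65462329 0.18147088 0.03      ] [0.66084734 0.17634551 0.        ] [ 0.60213168 -0.26712995  0.0915    ]
```

```bash
python3 -m jog '[[0,0,0,0.0065,0.0005,0,100],[0,0,0,0,0,0.05,100],[0,0,0,0,0,0.05,100],[0,0,0,0,0,0.05,100],[0,0,0,0,0,0.028,100],[0,0,0,0,0,0.01,100],[0,0,0,0,0,0,100]]' 45
python3 -m jog '[[0,0,0,0,0,0,0],[0,0,0,0,0,0,0],[0,0,0,0,0,0,0],[0,0,0,0,0,0,0],[0,0,0,0,0,0,0],[0,0,0,0,0,0,0],[0,0,0,0,0,0,0],[0,0,0,0,0,0,0],[0,0,0,0,0,0,0],[0,0,0,0,0,0,0]]'
```

```text
time_s: 25.05
position: [0.5804, 0.1637, 0.0586]
tool_rot: [[-0.001, 1.0, 0.0], [1.0, 0.001, 0.0], [0.0, 0.0, -1.0]]
ft_force: [0.5, 0.3, -0.8]
grip_width: 0.0854
gripper_force: 0.0
time_s: 26.3
position: [0.5804, 0.1637, 0.059]
tool_rot: [[-0.001, 1.0, 0.001], [1.0, 0.001, -0.0], [-0.0, 0.001, -1.0]]
ft_force: [-2.0, -0.9, 5.1]
grip_width: 0.0331
gripper_force: 43.7
```

```bash
python3 -m jog '[[0,0,0,0,0,-0.03,0],[0,0,0,0,0,-0.05,0],[0,0,0,0,0,-0.05,0],[0,0,0,0,0,-0.03,0],[0,0,0,-0.04,-0.01,0,0],[0,0,0,-0.05,-0.01,0,0],[0,0,0,-0.05,-0.01,0,0],[0,0,0,-0.05,-0.01,0,0],[0,0,0,-0.05,-0.01,0,0],[0,0,0,-0.05,-0.01,0,0]]'
python3 -m jog '[[0,0,0,-0.05,-0.005,0,0],[0,0,0,-0.045,-0.005,0,0],[0,0,0,-0.03,0,0,0],[0,0,0,-0.008,0,0,0],[0,0,0,0,0,0,0],[0,0,0,0,0,0,0]]'
```

```text
time_s: 27.55
position: [0.5198, -0.1278, 0.2182]
tool_rot: [[-0.001, 1.0, -0.0], [1.0, 0.001, 0.0], [0.0, -0.0, -1.0]]
ft_force: [0.7, -0.2, -0.7]
grip_width: 0.0332
gripper_force: 44.1
time_s: 28.3
position: [0.5106, -0.2582, 0.2184]
tool_rot: [[-0.002, 1.0, -0.0], [1.0, 0.002, 0.0], [0.0, -0.0, -1.0]]
ft_force: [-0.9, -0.5, -0.7]
grip_width: 0.0332
gripper_force: 44.1
```

```bash
python3 -m jog '[[0,0,0,0,0,0.04,0],[0,0,0,0,0,0.045,0],[0,0,0,0,0,0.03,0],[0,0,0,0,0,0.018,0],[0,0,0,0,0,0.009,0],[0,0,0,0,0,0.004,0],[0,0,0,0,0,0,0],[0,0,0,0,0,0.0015,0],[0,0,0,0,0,0,0]]'
python3 -m jog '[[0,0,0,0,0,0,55],[0,0,0,0,0,0,65],[0,0,0,0,0,0,65],[0,0,0,0,0,0,65],[0,0,0,0,0,-0.04,65],[0,0,0,0,0,-0.055,65],[0,0,0,0,0,-0.055,65],[0,0,0,0.06,-0.03,0,65],[0,0,0,0.06,-0.03,0,65],[0,0,0,0.06,-0.03,0,65]]'
python3 -m jog '[[0,0,0,0.05,-0.03,0,65],[0,0,0,0.05,-0.02,0,65],[0,0,0,0.05,0,0,65],[0,0,0,0,0,0,65],[0,0,0,0,0,0,65]]'
python3 - <<'E'
from rig import optics
import numpy as np,cv2
for n in ("scene","top"):
    d=optics.get_image(n);np.savez(f"pics/{n}8.npz",**d);cv2.imwrite(f"pics/{n}8.png",d["pixels"][:,:,::-1])
t=cv2.imread("pics/top8.png")[140:240,135:391]; s=cv2.imread("pics/scene8.png")[120:330,220:430]
o=np.zeros((600,768,3),np.uint8);o[:300]=cv2.resize(t,None,fx=3,fy=3,interpolation=cv2.INTER_CUBIC);o[300:,:300]=cv2.resize(s,(300,300),interpolation=cv2.INTER_AREA);cv2.imwrite("pics/c8.png",o)
E
```

```text
time_s: 29.42
position: [0.5106, -0.2594, 0.0711]
tool_rot: [[-0.001, 1.0, 0.0], [1.0, 0.001, -0.0], [-0.0, 0.0, -1.0]]
ft_force: [0.3, -0.2, -0.1]
grip_width: 0.0335
gripper_force: 44.1
time_s: 30.68
position: [0.4253, -0.0902, 0.2209]
tool_rot: [[-0.0, 1.0, 0.0], [1.0, 0.0, -0.0], [-0.0, 0.0, -1.0]]
ft_force: [1.3, 0.4, -0.1]
grip_width: 0.0555
gripper_force: 0.0
time_s: 31.3
position: [0.3765, 0.058, 0.2209]
tool_rot: [[-0.001, 1.0, 0.0], [1.0, 0.001, -0.0], [-0.0, 0.0, -1.0]]
ft_force: [0.3, -0.1, -0.2]
grip_width: 0.0555
gripper_force: 0.0
```

View pics/c8.png

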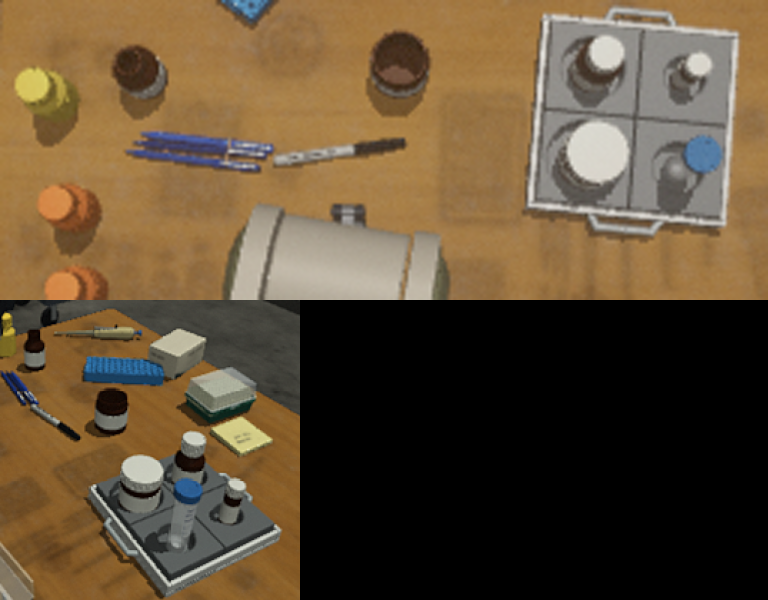

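All four containers stand in their pockets, and the open jar and bottle look unmoved. As a last check, I'll measure the tube's cap (703,154 in the top crop) from two views.

Run:
```python
from h import *
from rig import job
T=np.load("pics/top8.npz");S=np.load("pics/scene8.npz")
im=cv2.cvtColor(S["pixels"],cv2.COLOR_RGB2HSV)[235:275,335:370]
m=cv2.inRange(im,(100,120,60),(125,255,255));n,l,s,c=cv2.connectedComponentsWithStats(m);i=1+s[1:,4].argmax();print(s[i],c[i]+[335,235])
u=(703.5/3+134.5,154.5/3+139.5)
p=plane(T,u,.1285);x,e=tri(T,u,S,c[i]+[335,235]);print(p,x,e)
if np.hypot(*(p[:2]-[.51,-.259]))<.007 and .105<x[2]<.135: print(job.close_job())
```

```text
[  7  10  20  18 281] [351.36298932 253.3772242 ]
[ 0.51216046 -0.26115332  0.1285    ] [ 0.51172111 -0.26172257  0.12169236] [np.float64(0.0016554219107965261), np.float64(0.0016554219107964626)]
the job is handed in; nothing more can be done
None
```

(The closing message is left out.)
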